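Load the analyser's reagent rack

TASK

Load the analyser's reagent rack: stand each of the four amber reagent bottles in the blue nest whose pocket matches its shape and size, fully down on the pocket floor. Keep the bottles upright and set them down, do not drop them; leave the tube rack and the tip box where they stand.

Things in the scene. Friction and masses are not known exactly. Their poses are not given: they have to be found in the camera images.
- bottle_large: Large round reagent bottle, amber with white paper label and white screw cap: body 56 mm in diameter, straight-sided up to 74 mm, cap 36 mm in diameter, 100 mm high in all, about 0.2 kg. Loose, stands upright on the bench. Origin: centre of its underside; z up along the bottle.
- bottle_small: Small round reagent bottle of the same make: body 36 mm in diameter, straight-sided up to 62 mm, cap 26 mm in diameter, 84 mm high in all, about 0.08 kg. Loose, stands upright on the bench. Origin: centre of its underside; z up along the bottle.
- bottle_square: Square reagent bottle of the same make: body 46 x 46 mm with rounded edges, straight-sided up to 68 mm, cap 32 mm in diameter, 92 mm high in all, about 0.15 kg. Loose, stands upright on the bench. Origin: centre of its underside; z up, x and y square to its flat sides.
- bottle_oblong: Oblong reagent bottle of the same make: body 66 mm long (x) by 34 mm wide (y), straight-sided up to 70 mm, cap 28 mm in diameter, 96 mm high in all, about 0.15 kg. Loose, stands upright on the bench. Origin: centre of its underside; z up, x along its long side.
- nest_large: Fixed blue block 97 x 97 x 26 mm, one of four set 2 x 2, edge to edge and the same way round, in the aluminium reagent rack (208 mm square, rim 16 mm high). Central round pocket 68 mm in diameter. Pocket 18 mm deep, mouth chamfered 3 mm, dark pad on its floor, which is 8 mm above the origin. Origin: centre of the underside, 4 mm above the bench; z up, x, y along its sides.
- nest_small: Fixed blue block 97 x 97 x 26 mm, one of four set 2 x 2, edge to edge and the same way round, in the aluminium reagent rack (208 mm square, rim 16 mm high). Central round pocket 48 mm in diameter. Pocket 18 mm deep, mouth chamfered 3 mm, dark pad on its floor, which is 8 mm above the origin. Origin: centre of the underside, 4 mm above the bench; z up, x, y along its sides.
- nest_square: Fixed blue block 97 x 97 x 26 mm, one of four set 2 x 2, edge to edge and the same way round, in the aluminium reagent rack (208 mm square, rim 16 mm high). Central square pocket 58 x 58 mm (x, y). Pocket 18 mm deep, mouth chamfered 3 mm, dark pad on its floor, which is 8 mm above the origin. Origin: centre of the underside, 4 mm above the bench; z up, x, y along its sides.
- nest_oblong: Fixed blue block 97 x 97 x 26 mm, one of four set 2 x 2, edge to edge and the same way round, in the aluminium reagent rack (208 mm square, rim 16 mm high). Central oblong pocket, 78 (x) x 46 mm (y). Pocket 18 mm deep, mouth chamfered 3 mm, dark pad on its floor, which is 8 mm above the origin. Origin: centre of the underside, 4 mm above the bench; z up, x, y along its sides.
- tube_rack: Bystander, loose: blue rack 70 x 150 mm holding red-capped blood tubes, 100 mm high, 0.6 kg, right of the reagent rack. Origin: centre of its underside, long side along y. Not to be moved.
- tip_box: Bystander, loose: pipette tip box 80 x 120 mm with yellow tips, 56 mm high, 0.25 kg, left of the bottles. Origin: centre of its underside, long side along y. Not to be moved.

How it is judged:
At the end, for the whole second after the job is handed in: Each of the four bottles stands upright (within 0.1 rad), released and at rest, on the floor of its own matching nest: centred within 12 mm and its underside within 4 mm of the pocket floor (horizontal distance between bottle_large and nest_large below 0.012 m and z of bottle_large in the frame of nest_large between 0.004 and 0.012 m and angle between each of bottle_large, bottle_small, bottle_square, bottle_oblong's own z axis and vertical below 0.1 rad and linear speed of each of bottle_large, bottle_small, bottle_square, bottle_oblong below 0.02 m/s and contact force between each of bottle_large, bottle_small, bottle_square, bottle_oblong and the fingers below 0.2 N and horizontal distance between bottle_small and nest_small below 0.012 m and z of bottle_small in the frame of nest_small between 0.004 and 0.012 m and horizontal distance between bottle_square and nest_square below 0.012 m and z of bottle_square in the frame of nest_square between 0.004 and 0.012 m and horizontal distance between bottle_oblong and nest_oblong below 0.012 m and z of bottle_oblong in the frame of nest_oblong between 0.004 and 0.012 m); the robot touches nothing.
It fails at once if a bottle is tipped over (angle between any of bottle_large, bottle_small, bottle_square, bottle_oblong's own z axis and vertical above 0.7 rad).
It fails at once if a bottle is dropped (falls free of the fingers, faster than 0.8 m/s) ((linear speed of bottle_large above 0.8 m/s and contact force between bottle_large and the fingers below 0.1 N) or (linear speed of bottle_small above 0.8 m/s and contact force between bottle_small and the fingers below 0.1 N) or (linear speed of bottle_square above 0.8 m/s and contact force between bottle_square and the fingers below 0.1 N) or (linear speed of bottle_oblong above 0.8 m/s and contact force between bottle_oblong and the fingers below 0.1 N)).
It fails at once if the tube rack or the tip box is pushed more than 20 mm (distance of any of tube_rack, tip_box from where it was at the start of the episode above 0.02 m).
It also fails if it takes over 106 s, if anything falls off the work surface, if the arm or the gripper's body presses on something with over 40 N, if the wrist force passes 120 N, or if a joint passes its speed limit or range.

ROBOT

A 6-joint arm with a two-finger parallel gripper is mounted at the origin on the work surface. World frame = base frame: x ahead of the robot, y to its left, z up, the work surface at z = 0. Lengths are in m, angles in rad, forces in N, time in s.
With the tool pointing down it reaches from about 0.275 to 0.775 m from the base axis. Payload 14.6 kg.
Tool frame: the origin (TCP) lies midway between the tips of the shut fingers; the grasp point (between the pads) lies 19 mm behind it (ctrl.tcp_to_grasp is the distance from the TCP to the grasp point, in m); z points along the fingers, y is the line along which they close (so a half turn about z gives the same grasp; the last joint's range is limited). The gripper opens to 85 mm and grips with 20 to 120 N. Pads are 22 mm wide; open, the fingers measure 114 mm over their backs; the gripper's body (76 mm by 85 mm) begins 54 mm behind the grasp point. The pads swing forward as they close: fully open they stand 13 mm farther back than shut.
Start: joints at [1.168, 0.263, -0.048, 1.259, 0, 1.415], TCP at [0.129, 0.509, 0.231] pointing down, gripper open.
Joint ranges: [-2.65, 2.65], [-0.89, 1.7], [-1.18, 1.37], [-2.13, 2.11], [-1.35, 1.29], [-3.14, 3.14]. Speed limits (rad/s): [1.89, 1.89, 2.57, 2.79, 3.14, 3.14].

INTERFACE

Orientations are given as a rotation vector (axis times angle).
In Python, from station import ctrl gives the robot as it stands. The module is installed in compiled form; this text tells all that it offers.
- The arm moves only by the shell command python3 -m handwheel 'ROWS'. ROWS is JSON, a list of rows, each an object of numbers: "x", "y", "z": the shift along the tool's x, y, z in cm; "rx", "ry", "rz": the turn, a rotation vector about the tool's x, y, z in degrees; "claw": the opening, from 0 (shut) to 1 (fully open). A call has 1 to 5 rows; each row is the pose to reach, as a shift and turn from the pose commanded when the call began, along the tool's axes at that moment; what a row does not reach only later rows make up. A row lasts 1/8 s, in which the tool goes at most 62.5 mm and 10.7 degrees, less where a joint would pass 70% of its speed; a pose out of reach is approached as far as the arm can. A call with a gripper value outside its range is refused whole. The fingers move at their own pace and stop on an object; the grip force is fixed at half the most. Time passes only in rows, so rows that repeat a pose let the fingers close. It gives the time, the measured TCP pose, the force, the opening and the grip force at its end, in the units of the state.
- ctrl.sense(): the state, without advancing time (a new reading comes with each control period).
- ctrl.snapshot(name): name is "scene" or "top"; returns a dict with "pixels" (480x640x3 uint8, red, green, blue), "z_map" (480x640 float32, m along the optical axis (not along the pixel's ray), 0 where there is no reading), "fovy" (degrees; the focal length in pixels is half the picture's height over the tangent of half this angle, whatever the lens; pixels are square), "cx", "cy" (the principal point, pixels), "R" (3x3) and "t" (3): a world point X has camera coordinates R X + t. Camera axes: x right, y down, z forward; pixel columns grow to the right and rows downward; lengths in m; the calibration is good to about 2 mm. A picture is of the moment at which its call begins.
- ctrl.close_job(): hands the job in; it is judged then, once.
The state is a dict: "clock": time; "q": joint angles; "dq": joint speeds; "tau": joint torques, N m; "ee_pos": TCP position; "eef_rot": TCP orientation; "wrist_force": force on the tool from outside, world axes, zero at the start; "ft_torque": the same for the moment, N m; "gripper_width": finger opening in m; "gripper_force": force on a finger pad.
Only numpy, scipy, OpenCV 4.12 (cv2) and the standard library are available. Lean on these libraries where they do the work, as an engineer would, in place of code of your own. Each camera call takes 0.05 s, during which the arm holds its last target. There are 200 camera calls.

## Working session

There is one attempt and no reset: what is moved stays moved. The work goes in short steps, Python scripts to look and compute and a shell command to move; the robot and the scene stay as the last step left them, time stands still between calls to the robot, and variables do not carry over. Pictures are saved under pics/ and viewed, at most 14 in all, crops included, and the job is handed in when it is done.

```bash
mkdir -p pics
cat > h.py <<'E'
import numpy as np, cv2
from scipy.spatial.transform import Rotation as Ro
from station import ctrl
def snap(n):
    s=ctrl.snapshot(n); return s
def world(s):
    f=240/np.tan(np.radians(s["fovy"])/2); v,u=np.mgrid[:480,:640]; z=s["z_map"]
    c=np.stack([(u-s["cx"])/f*z,(v-s["cy"])/f*z,z],-1)
    return (c-np.array(s["t"]))@np.array(s["R"])
E
python3 - <<'E'
from h import *
for n in("scene","top"):
    s=snap(n); cv2.imwrite(f"pics/{n}0.png",s["pixels"][...,::-1]); np.savez(f"{n}0.npz",**s)
    print(n,s["fovy"],-np.array(s["R"]).T@s["t"])
print(ctrl.sense(), ctrl.tcp_to_grasp)
E
```

```text
scene 57.65485640524235 [1.3305624  0.11199091 0.64415066]
top 43.00110366453793 [0.38245271 0.01722873 1.56364458]
{'clock': 0.1, 'q': array([ 1.16770333e+00,  2.63485121e-01, -4.88468059e-02,  1.25942949e+00,
       -1.47250190e-05,  1.41549985e+00]), 'dq': array([ 0.00064067, -0.00021662,  0.00343912,  0.00126621,  0.00128342,
       -0.00049056]), 'tau': array([ 2.68493925e-03, -6.38578677e+01,  3.85064113e+01,  9.98611649e-03,
       -1.59299884e-04,  1.58461694e-05]), 'ee_pos': array([0.12867517, 0.50873201, 0.23087778]), 'eef_rot': array([-3.88211603e-01, -3.11726032e+00,  1.46351454e-03]), 'wrist_force': array([0.71905803, 0.44559546, 0.481538  ]), 'ft_torque': array([0.05151178, 0.02183923, 0.00785874]), 'gripper_force': 0.0, 'gripper_width': 0.08537435740174439} 0.0187
```

View pics/top0.png

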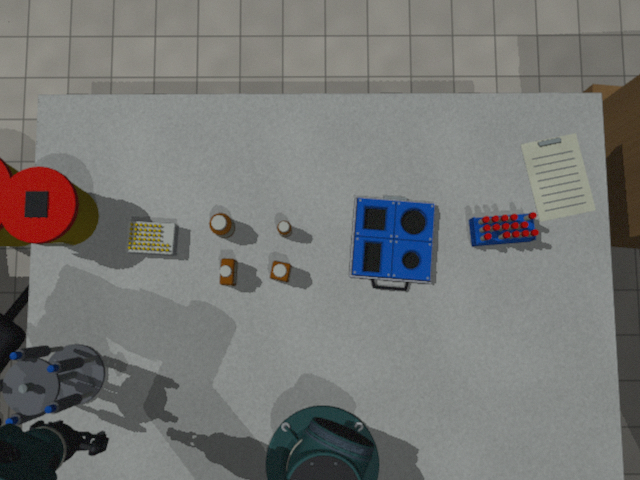

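View pics/scene0.png

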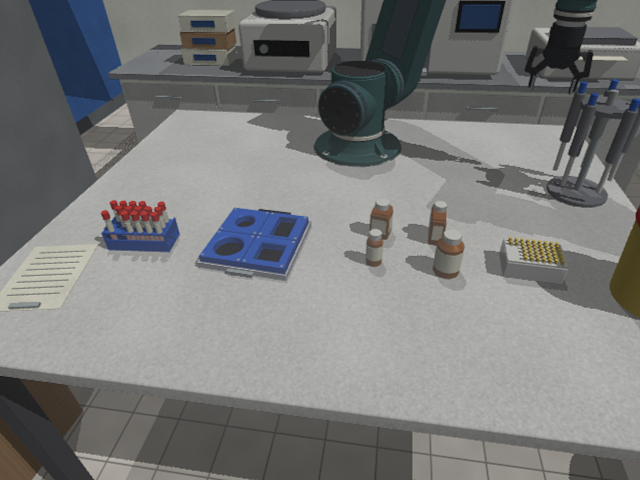

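Run:
```python
from h import *
for n in("top","scene"):
    s=dict(np.load(f"{n}0.npz")); s["fovy"]=float(s["fovy"]); W=world(s)
    if n=="top": 
        cv2.imwrite("pics/crop1.png",cv2.resize(s["pixels"][185:305,195:445,::-1],(800,384),interpolation=cv2.INTER_CUBIC)); T=W
    m=(W[...,2]>.012)&(W[...,2]<.15)&(s["z_map"]>0)&(W[...,0]>.3)&(W[...,0]<.7)&(abs(W[...,1])<.6)
    k,l,st,c=cv2.connectedComponentsWithStats(m.astype(np.uint8))
    for i in range(1,k):
        if st[i,4]<60: continue
        P=W[l==i]; h=np.percentile(P[:,2],98); cap=P[P[:,2]>h-.008]
        r=cv2.minAreaRect((P[(P[:,2]>.02)][:,:2]*1000).astype(np.float32))
        sh=P[(P[:,2]>.035)&(P[:,2]<h-.01)]
        r2=cv2.minAreaRect((sh[:,:2]*1000).astype(np.float32)) if len(sh)>10 else None
        print(n,c[i].round(),len(P),"h",h.round(4),"cap mid",((cap.min(0)+cap.max(0))/2)[:2].round(4),"capmean",cap.mean(0)[:2].round(4),"ext",np.ptp(cap,0)[:2].round(3),np.round(r[0]+r[1]+(r[2],),1), r2 and np.round(r2[0]+r2[1]+(r2[2],),1))
```

```text
top [ 84. 215.] 813 h 0.1478 cap mid [0.6162 0.5833] capmean [0.6068 0.5781] ext [0.115 0.031] [621.4 583.7  32.3 125.8  90. ] [621.4 584.   31.8 125.8  90. ]
top [393. 239.] 5565 h 0.0365 cap mid [ 0.5589 -0.1803] capmean [ 0.5557 -0.1824] ext [0.208 0.209] [ 554.  -179.1  206.2  231.9   85.1] None
top [221. 225.] 488 h 0.1056 cap mid [0.5918 0.2516] capmean [0.5921 0.2517] ext [0.034 0.035] [591.3 250.8  55.8  54.3  88.6] [591.3 250.8  55.8  54.2  88.6]
top [503. 228.] 1794 h 0.1043 cap mid [ 0.5824 -0.4563] capmean [ 0.5822 -0.4518] ext [0.064 0.131] [ 582.6 -456.8   70.5  153.     4.5] [ 582.7 -456.8   70.1  153.     4.6]
top [151. 237.] 1615 h 0.0598 cap mid [0.5615 0.4304] capmean [0.5604 0.4363] ext [0.076 0.115] [562.6 430.8 122.6  80.5  86.3] [562.6 430.8 122.6  80.5  86.3]
top [284. 228.] 194 h 0.0889 cap mid [0.5849 0.0949] capmean [0.585  0.0942] ext [0.023 0.024] [583.9  94.1  35.6  34.6   1.7] [583.9  94.1  35.5  34.6   1.7]
top [228. 271.] 449 h 0.0994 cap mid [0.4745 0.2348] capmean [0.4753 0.2347] ext [0.027 0.027] [474.9 234.7  36.   66.   88. ] [475.  235.   35.8  
[... 577 characters left out ...]
82.2 -463.1   74.4  154.5    4.9] [ 581.5 -463.5   73.9  154.4    4.1]
scene [444. 242.] 1714 h 0.1013 cap mid [0.5345 0.2396] capmean [0.5592 0.2409] ext [0.151 0.051] [532.6 241.  179.1  56.1   4.8] [532.6 241.2 179.1  56.1   4.7]
scene [256. 242.] 5431 h 0.0335 cap mid [ 0.557  -0.1864] capmean [ 0.5643 -0.1869] ext [0.215 0.21 ] [ 558.9 -184.9  202.3  203.9   85.2] None
scene [628. 274.] 1620 h 0.1448 cap mid [0.6126 0.5671] capmean [0.6177 0.5652] ext [0.056 0.008] [632.  575.3  94.5  24.6  11.5] [630.4 574.8  91.3  21.    9.8]
scene [533. 259.] 2308 h 0.0573 cap mid [0.5635 0.4252] capmean [0.5624 0.4318] ext [0.074 0.103] [562.1 424.8 120.9  82.4  85.6] [561.5 424.6 119.8  82.5  86.2]
```

View pics/crop1.png

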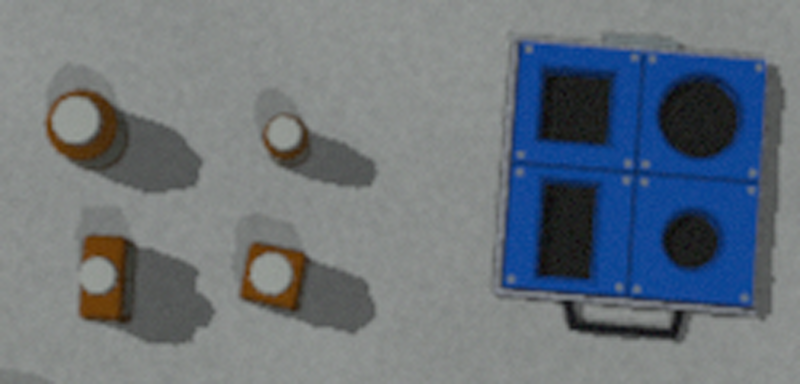

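```bash
cat >> h.py <<'E'
def to(x,y,z,yaw):
    """rows values to bring TCP to x,y,z with closing line at yaw(deg) from world y, pointing down"""
    s=ctrl.sense(); R=Ro.from_rotvec(s["eef_rot"]); 
    T=Ro.from_euler('z',yaw,degrees=True)*Ro.from_matrix(np.diag([-1,1,-1.]))
    d=R.inv().apply(np.array([x,y,z])-s["ee_pos"])*100
    print("shift cm",d.round(2),"turn deg",np.degrees((R.inv()*T).as_rotvec()).round(1),"tcp",s["ee_pos"].round(4),"t",s["clock"])
E
python3 - <<'E'
from h import *
for n in("top","scene"):
    s=dict(np.load(f"{n}0.npz")); s["fovy"]=float(s["fovy"]); W=world(s); p=s["pixels"].astype(int)
    m=(p[...,2]>90)&(p[...,2]>p[...,0]+50)&(W[...,2]>.022)&(W[...,1]>-.33)&(W[...,1]<0)&(W[...,0]>.4)
    r=cv2.minAreaRect((W[m][:,:2]*1000).astype(np.float32)); print(n,r,np.median(W[m][:,2]))
    m=(W[...,2]<.02)&(W[...,2]>-.02)&(W[...,0]>.44)&(W[...,0]<.66)&(W[...,1]<-.09)&(W[...,1]>-.28)
    if n=="top":
        k,l,st,c=cv2.connectedComponentsWithStats(m.astype(np.uint8))
        for i in range(1,k):
            if 80<st[i,4]<2000: 
                P=W[l==i]; print(c[i].round(),st[i,4],P.mean(0).round(4),((P.min(0)+P.max(0))/2)[:2].round(4))
to(.475,.232,.15,-2)
E
```

```text
top ((559.1525268554688, -181.71499633789062), (198.7812957763672, 196.85446166992188), 85.27818298339844) 0.02980616435885903
[374. 218.] 487 [ 0.6143 -0.1365  0.0122] [ 0.6143 -0.1369]
[413. 221.] 521 [ 0.6061 -0.2357  0.0124] [ 0.6064 -0.236 ]
[372. 256.] 531 [ 0.5151 -0.128   0.0125] [ 0.5156 -0.1275]
[411. 259.] 267 [ 0.5066 -0.2271  0.0123] [ 0.5073 -0.2274]
[391. 281.] 630 [ 0.4524 -0.1767  0.0046] [ 0.4714 -0.185 ]
scene ((556.976806640625, -185.89752197265625), (196.93826293945312, 200.10293579101562), 85.17207336425781) 0.031304442125250895
shift cm [-40.36 -18.33   8.1 ] turn deg [ -0.1  -0.  -12.2] tcp [0.1287 0.5087 0.2309] t 0.1
```

```bash
python3 -m handwheel '[{"x":-40.4,"y":-18.3,"z":8,"rz":-12.2,"claw":1},{"x":-40.4,"y":-18.3,"z":8,"rz":-12.2,"claw":1},{"x":-40.4,"y":-18.3,"z":8,"rz":-12.2,"claw":1},{"x":-40.4,"y":-18.3,"z":8,"rz":-12.2,"claw":1},{"x":-40.4,"y":-18.3,"z":8,"rz":-12.2,"claw":1}]'; python3 -c "
from h import *
to(.475,.232,.15,-2)"
```

```text
shift cm [-40.36 -18.33   8.1 ] turn deg [ -0.1  -0.  -12.2] tcp [0.1287 0.5087 0.2309] t 0.1invalid input
```

```bash
python3 -m handwheel '[{"x":-40.4,"y":-18.3,"z":8,"rx":0,"ry":0,"rz":-12.2,"claw":1},{"x":-40.4,"y":-18.3,"z":8,"rx":0,"ry":0,"rz":-12.2,"claw":1},{"x":-40.4,"y":-18.3,"z":8,"rx":0,"ry":0,"rz":-12.2,"claw":1},{"x":-40.4,"y":-18.3,"z":8,"rx":0,"ry":0,"rz":-12.2,"claw":1},{"x":-40.4,"y":-18.3,"z":8,"rx":0,"ry":0,"rz":-12.2,"claw":1}]'; python3 -c "
from h import *
to(.475,.232,.15,-2)"
```

```text
clock: 0.72
ee_pos: [0.3657, 0.3197, 0.1765]
eef_rot: [0.055, 3.141, 0.0]
wrist_force: [-0.2, 0.6, 0.9]
gripper_width: 0.085
gripper_force: 0.0
shift cm [-11.22  -8.38   2.65] turn deg [0. 0. 0.] tcp [0.3657 0.3197 0.1765] t 0.725
```

```bash
python3 -m handwheel '[{"x":-11.2,"y":-8.4,"z":2.6,"rx":0,"ry":0,"rz":0,"claw":1},{"x":-11.2,"y":-8.4,"z":2.6,"rx":0,"ry":0,"rz":0,"claw":1},{"x":-11.2,"y":-8.4,"z":2.6,"rx":0,"ry":0,"rz":0,"claw":1},{"x":-11.2,"y":-8.4,"z":2.6,"rx":0,"ry":0,"rz":0,"claw":1}]'; python3 -c "
from h import *
to(.475,.232,.03,-2)
for n in('scene','top'):
    s=snap(n);p=s['pixels'][...,::-1]
    c=p[150:290,380:520] if n=='scene' else p[210:310,180:300]
    cv2.imwrite(f'pics/{n}1.png',cv2.resize(c,None,fx=4,fy=4,interpolation=cv2.INTER_CUBIC))
"
```

```text
clock: 1.23
ee_pos: [0.4736, 0.2329, 0.1505]
eef_rot: [-0.057, -3.14, 0.0]
wrist_force: [-1.3, -0.9, -0.6]
gripper_width: 0.0855
gripper_force: 0.0
shift cm [-0.16 -0.08 12.05] turn deg [-0.  -0.1 -0.1] tcp [0.4736 0.2329 0.1505] t 1.225
```

View pics/scene1.png

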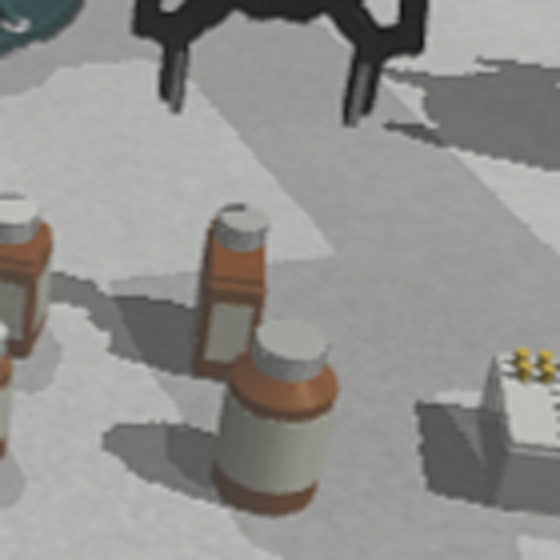

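```bash
python3 -c "
from h import *
s=dict(np.load('scene0.npz'))
f=240/np.tan(np.radians(float(s['fovy']))/2)
def pj(X):
    c=s['R']@np.array(X)+s['t']; return np.round([f*c[0]/c[2]+s['cx'],f*c[1]/c[2]+s['cy']],1)
print(pj([.4736,.2329,.1635]), pj([.475,.232,.096]),pj([.475,.242,.096]))
"
```

```text
[445.9 178.4] [441.2 204.7] [445.7 205. ]
```

View pics/top1.png

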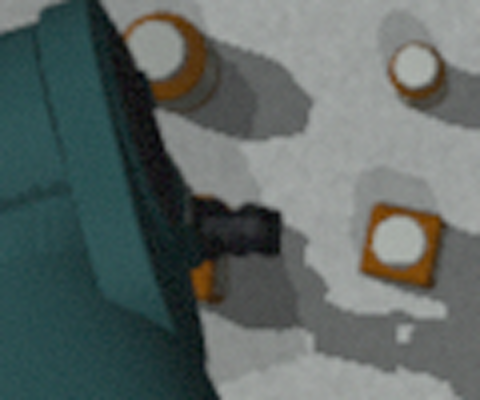

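```bash
python3 -c "
from h import *
s=dict(np.load('scene0.npz')); s['fovy']=float(s['fovy']);W=world(s)
f=240/np.tan(np.radians(s['fovy'])/2)
for n,h,x,y,r in(('large',.1,.591,.248,18),('small',.084,.584,.091,13),('square',.092,.476,.1,16),('oblong',.096,.475,.232,14)):
    m=(np.hypot(W[...,0]-x,W[...,1]-y)<.024)&(W[...,2]>h-.004)&(W[...,2]<h+.012)
    P=W[m]; v,u=np.nonzero(m)
    print(n,len(P),P[:,2].max().round(4),np.median(P[:,2]).round(4),((P.max(0)+P.min(0))/2)[:2].round(4),P.mean(0)[:2].round(4),np.ptp(P,0)[:2].round(3),u.mean().round(1),v.mean().round(1))
"
```

```text
large 179 0.1036 0.1004 [0.5913 0.2462] [0.5938 0.2461] [0.037 0.038] 451.7 235.3
small 91 0.0871 0.0848 [0.5842 0.0893] [0.5854 0.0892] [0.026 0.024] 374.4 233.1
square 104 0.0957 0.0926 [0.4775 0.0979] [0.4777 0.0986] [0.031 0.03 ] 381.7 202.8
oblong 87 0.099 0.0962 [0.473  0.2288] [0.4757 0.2285] [0.028 0.029] 439.6 204.8
```

```bash
python3 -m handwheel '[{"x":0,"y":-0.4,"z":4,"rx":0,"ry":0,"rz":0,"claw":1},{"x":0,"y":-0.4,"z":8,"rx":0,"ry":0,"rz":0,"claw":1},{"x":0,"y":-0.4,"z":12,"rx":0,"ry":0,"rz":0,"claw":1},{"x":0,"y":-0.4,"z":12,"rx":0,"ry":0,"rz":0,"claw":1},{"x":0,"y":-0.4,"z":12,"rx":0,"ry":0,"rz":0,"claw":0.4}]'; python3 -m handwheel '[{"x":0,"y":0,"z":0,"rx":0,"ry":0,"rz":0,"claw":0.2},{"x":0,"y":0,"z":0,"rx":0,"ry":0,"rz":0,"claw":0},{"x":0,"y":0,"z":0,"rx":0,"ry":0,"rz":0,"claw":0},{"x":0,"y":0,"z":0,"rx":0,"ry":0,"rz":0,"claw":0}]'
```

```text
clock: 1.95
ee_pos: [0.4736, 0.2302, 0.0325]
eef_rot: [0.053, 3.14, 0.001]
wrist_force: [0.3, -0.9, 1.3]
gripper_width: 0.0698
gripper_force: 0.0
clock: 2.45
ee_pos: [0.4741, 0.2297, 0.0321]
eef_rot: [0.055, 3.139, 0.002]
wrist_force: [-1.6, 1.1, 9.7]
gripper_width: 0.034
gripper_force: 59.1
```

```bash
python3 -m handwheel '[{"x":0,"y":0,"z":-3,"rx":0,"ry":0,"rz":0,"claw":0},{"x":0,"y":0,"z":-6,"rx":0,"ry":0,"rz":0,"claw":0},{"x":0,"y":0,"z":-10,"rx":0,"ry":0,"rz":0,"claw":0},{"x":0,"y":0,"z":-13,"rx":0,"ry":0,"rz":0,"claw":0},{"x":0,"y":0,"z":-13,"rx":0,"ry":0,"rz":0,"claw":0}]';  python3 -c "
from h import *
to(.5137,-.1337,.15,-4.75)"
```

```text
clock: 3.08
ee_pos: [0.4744, 0.2296, 0.163]
eef_rot: [0.055, 3.137, 0.002]
wrist_force: [0.1, -0.1, -3.0]
gripper_width: 0.0332
gripper_force: 60.3
shift cm [ -5.19 -36.18   1.27] turn deg [0.1 0.2 2.7] tcp [0.4744 0.2296 0.163 ] t 3.075
```

```bash
python3 -m handwheel '[{"x":-0.5,"y":-3,"z":0,"rx":0,"ry":0,"rz":0.5,"claw":0},{"x":-1.2,"y":-8,"z":0,"rx":0,"ry":0,"rz":1,"claw":0},{"x":-2,"y":-13,"z":0,"rx":0,"ry":0,"rz":1.5,"claw":0},{"x":-2.7,"y":-18,"z":0,"rx":0,"ry":0,"rz":2,"claw":0},{"x":-3.4,"y":-23,"z":0,"rx":0,"ry":0,"rz":2.7,"claw":0}]';  python3 -m handwheel '[{"x":-0.8,"y":-5,"z":0,"rx":0,"ry":0,"rz":0,"claw":0},{"x":-1.4,"y":-9,"z":0,"rx":0,"ry":0,"rz":0,"claw":0},{"x":-1.8,"y":-12,"z":0,"rx":0,"ry":0,"rz":0,"claw":0},{"x":-1.8,"y":-13,"z":0,"rx":0,"ry":0,"rz":0,"claw":0},{"x":-1.8,"y":-13,"z":0,"rx":0,"ry":0,"rz":0,"claw":0}]'; python3 -c "
from h import *
to(.5137,-.1337,.046,-4.75)"
```

```text
clock: 3.7
ee_pos: [0.4988, -0.0033, 0.1599]
eef_rot: [-0.129, -3.138, -0.0]
wrist_force: [1.6, -0.4, -0.7]
gripper_width: 0.0333
gripper_force: 60.2
clock: 4.32
ee_pos: [0.5062, -0.1326, 0.1603]
eef_rot: [-0.13, -3.138, -0.001]
wrist_force: [0.2, 0.7, -1.6]
gripper_width: 0.0336
gripper_force: 60.4
shift cm [-0.77 -0.06 11.43] turn deg [ 0.  -0.1  0. ] tcp [ 0.5062 -0.1326  0.1603] t 4.325
```

```bash
python3 -m handwheel '[{"x":-0.8,"y":0,"z":2,"rx":0,"ry":0,"rz":0,"claw":0},{"x":-0.8,"y":0,"z":6,"rx":0,"ry":0,"rz":0,"claw":0},{"x":-0.8,"y":0,"z":8,"rx":0,"ry":0,"rz":0,"claw":0},{"x":-0.8,"y":0,"z":8,"rx":0,"ry":0,"rz":0,"claw":0}]';  python3 -c "
from h import *
to(.5137,-.1337,.045,-4.75)
P=[]
for n,r in('scene',(190,290,190,330)),('top',(180,300,340,460)):
    p=snap(n)['pixels'][...,::-1]; P.append(cv2.resize(p[r[0]:r[1],r[2]:r[3]],(390,390 if n=='top' else 279),interpolation=cv2.INTER_CUBIC))
P[0]=cv2.copyMakeBorder(P[0],0,111,0,0,0)
cv2.imwrite('pics/n1.png',np.hstack(P))"
```

```text
clock: 4.82
ee_pos: [0.5136, -0.1318, 0.0798]
eef_rot: [-0.127, -3.136, -0.002]
wrist_force: [0.0, 0.2, -1.6]
gripper_width: 0.0331
gripper_force: 60.3
shift cm [-0.03 -0.19  3.48] turn deg [ 0.1 -0.2  0.1] tcp [ 0.5136 -0.1318  0.0798] t 4.825
```

View pics/n1.png

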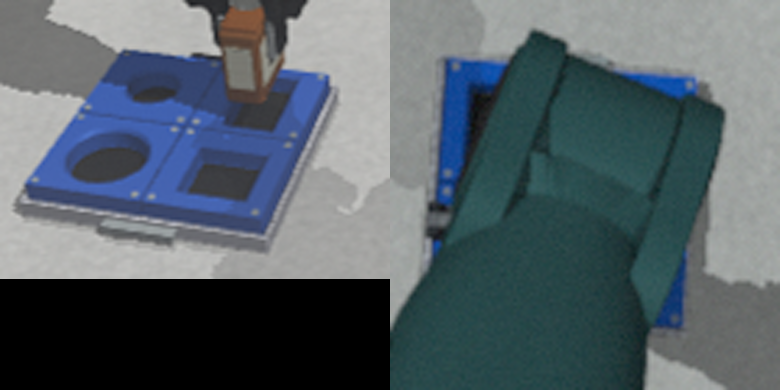

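```bash
python3 -m handwheel '[{"x":0,"y":-0.2,"z":0.8,"rx":0,"ry":0,"rz":0,"claw":0},{"x":0,"y":-0.2,"z":1.6,"rx":0,"ry":0,"rz":0,"claw":0},{"x":0,"y":-0.2,"z":2.4,"rx":0,"ry":0,"rz":0,"claw":0},{"x":0,"y":-0.2,"z":2.9,"rx":0,"ry":0,"rz":0,"claw":0},{"x":0,"y":-0.2,"z":2.9,"rx":0,"ry":0,"rz":0,"claw":0}]';  python3 -c "
from h import *
to(.5137,-.1337,.044,-4.75)
s=dict(np.load('scene0.npz'))
f=240/np.tan(np.radians(float(s['fovy']))/2)
def pj(X):
    c=s['R']@np.array(X)+s['t']; return np.round([f*c[0]/c[2]+s['cx'],f*c[1]/c[2]+s['cy']],1)
print(pj([.5136+.033,-.1318-.0027,.0477]))"
```

```text
clock: 5.55
ee_pos: [0.5142, -0.1353, 0.0515]
eef_rot: [-0.129, -3.138, -0.0]
wrist_force: [-0.1, -0.2, -1.5]
gripper_width: 0.0334
gripper_force: 60.3
shift cm [0.06 0.16 0.75] turn deg [ 0. -0.  0.] tcp [ 0.5142 -0.1353  0.0515] t 5.55
[277.8 228.4]
```

```bash
python3 -m handwheel '[{"x":0,"y":0.1,"z":0.4,"rx":0,"ry":0,"rz":0,"claw":0},{"x":0,"y":0.1,"z":0.7,"rx":0,"ry":0,"rz":0,"claw":0},{"x":0,"y":0.1,"z":0.7,"rx":0,"ry":0,"rz":0,"claw":0}]'
```

```text
clock: 5.92
ee_pos: [0.5144, -0.1344, 0.0448]
eef_rot: [-0.129, -3.139, -0.0]
wrist_force: [0.1, -0.1, -1.9]
gripper_width: 0.0336
gripper_force: 60.3
```

```bash
python3 -m handwheel '[{"x":0,"y":0,"z":0.1,"rx":0,"ry":0,"rz":0,"claw":0},{"x":0,"y":0,"z":0.15,"rx":0,"ry":0,"rz":0,"claw":0},{"x":0,"y":0,"z":0.15,"rx":0,"ry":0,"rz":0,"claw":0}]'
```

```text
clock: 6.3
ee_pos: [0.5146, -0.1344, 0.0441]
eef_rot: [0.129, 3.138, -0.0]
wrist_force: [-3.8, 1.8, 8.5]
gripper_width: 0.0333
gripper_force: 61.9
```

```bash
python3 -m handwheel '[{"x":0,"y":0,"z":0.1,"rx":0,"ry":0,"rz":0,"claw":0},{"x":0,"y":0,"z":0.15,"rx":0,"ry":0,"rz":0,"claw":0},{"x":0,"y":0,"z":0.15,"rx":0,"ry":0,"rz":0,"claw":0}]'
```

```text
clock: 6.68
ee_pos: [0.5147, -0.1344, 0.044]
eef_rot: [0.128, 3.137, -0.001]
wrist_force: [-11.6, 5.3, 35.8]
gripper_width: 0.0338
gripper_force: 65.3
```

```bash
python3 -m handwheel '[{"x":0,"y":0,"z":-0.15,"rx":0,"ry":0,"rz":0,"claw":0.3},{"x":0,"y":0,"z":-0.15,"rx":0,"ry":0,"rz":0,"claw":0.6},{"x":0,"y":0,"z":-0.15,"rx":0,"ry":0,"rz":0,"claw":1},{"x":0,"y":0,"z":-0.15,"rx":0,"ry":0,"rz":0,"claw":1},{"x":0,"y":0,"z":-0.15,"rx":0,"ry":0,"rz":0,"claw":1}]';python3 -m handwheel '[{"x":0,"y":0,"z":-4,"rx":0,"ry":0,"rz":0,"claw":1},{"x":0,"y":0,"z":-8,"rx":0,"ry":0,"rz":0,"claw":1},{"x":0,"y":0,"z":-12,"rx":0,"ry":0,"rz":0,"claw":1},{"x":0,"y":0,"z":-12,"rx":0,"ry":0,"rz":0,"claw":1}]'; python3 -c "
from h import *
to(.477,.0985,.16,-13)"
```

```text
clock: 7.3
ee_pos: [0.5145, -0.1344, 0.0433]
eef_rot: [-0.129, -3.139, -0.0]
wrist_force: [0.7, 0.4, 0.5]
gripper_width: 0.0853
gripper_force: 0.0
clock: 7.8
ee_pos: [0.5158, -0.1349, 0.166]
eef_rot: [0.128, 3.135, -0.003]
wrist_force: [0.1, 0.3, -0.4]
gripper_width: 0.0851
gripper_force: 0.0
shift cm [ 5.78 22.95  0.54] turn deg [-0.1  0.3  8.3] tcp [ 0.5158 -0.1349  0.166 ] t 7.8
```

```bash
python3 -m handwheel '[{"x":1.5,"y":6,"z":0,"rx":0,"ry":0,"rz":8,"claw":1},{"x":3,"y":12,"z":0,"rx":0,"ry":0,"rz":8,"claw":1},{"x":4.5,"y":18,"z":0,"rx":0,"ry":0,"rz":8,"claw":1},{"x":5.8,"y":23,"z":0,"rx":0,"ry":0,"rz":8,"claw":1},{"x":5.8,"y":23,"z":0,"rx":0,"ry":0,"rz":8,"claw":1}]'; python3 -c "
from h import *
to(.477,.0985,.03,-12.8)
s=snap('top');p=s['pixels'][...,::-1]
P=[cv2.resize(p[190:300,190:300],(390,390),interpolation=cv2.INTER_CUBIC),cv2.resize(p[180:300,340:460],(390,390),interpolation=cv2.INTER_CUBIC)]
cv2.imwrite('pics/n2.png',np.hstack(P))"
```

```text
clock: 8.43
ee_pos: [0.4743, 0.1023, 0.1626]
eef_rot: [-0.34, -3.122, -0.0]
wrist_force: [-0.3, -0.4, -0.3]
gripper_width: 0.0857
gripper_force: 0.0
shift cm [-0.37 -0.32 13.26] turn deg [ 0.  -0.1  0.4] tcp [0.4743 0.1023 0.1626] t 8.425
```

View pics/n2.png

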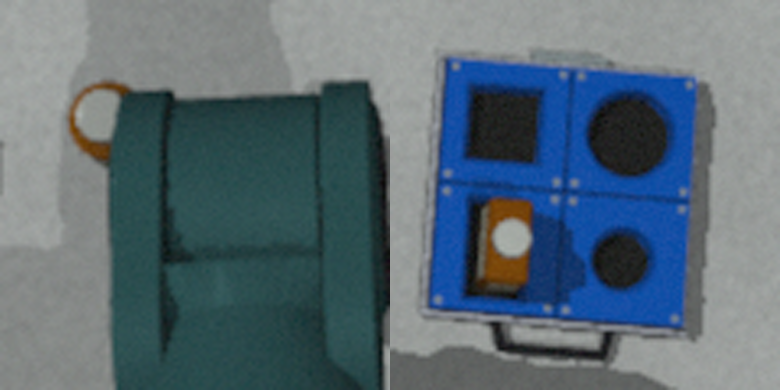

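```bash
python3 -m handwheel '[{"x":-0.3,"y":-0.3,"z":4,"rx":0,"ry":0,"rz":0.4,"claw":1},{"x":-0.3,"y":-0.3,"z":8,"rx":0,"ry":0,"rz":0.4,"claw":1},{"x":-0.3,"y":-0.3,"z":11,"rx":0,"ry":0,"rz":0.4,"claw":1},{"x":-0.3,"y":-0.3,"z":13.3,"rx":0,"ry":0,"rz":0.4,"claw":1},{"x":-0.3,"y":-0.3,"z":13.3,"rx":0,"ry":0,"rz":0.4,"claw":0.5}]'; python3 -m handwheel '[{"x":0,"y":0,"z":0,"rx":0,"ry":0,"rz":0,"claw":0.3},{"x":0,"y":0,"z":0,"rx":0,"ry":0,"rz":0,"claw":0},{"x":0,"y":0,"z":0,"rx":0,"ry":0,"rz":0,"claw":0},{"x":0,"y":0,"z":0,"rx":0,"ry":0,"rz":0,"claw":0}]';python3 -c "
from h import *
s=snap('top');W=world(s); m=(W[...,2]>.075)&(W[...,1]<-.08)&(W[...,1]>-.18)&(W[...,0]>.46)&(W[...,0]<.57);P=W[m]
h=P[:,2].max();c=P[P[:,2]>h-.01];print(len(P),h,c.mean(0),c.max(0)/2+c.min(0)/2)"
```

```text
clock: 9.1
ee_pos: [0.4768, 0.0949, 0.029]
eef_rot: [-0.36, -3.118, 0.001]
wrist_force: [-0.1, -0.7, 0.6]
gripper_width: 0.0698
gripper_force: 0.0
clock: 9.6
ee_pos: [0.4787, 0.0957, 0.0314]
eef_rot: [0.358, 3.119, -0.0]
wrist_force: [0.5, -2.1, 7.1]
gripper_width: 0.0457
gripper_force: 62.2
357 0.11447928211981005 [ 0.51527991 -0.13108031  0.10844687] [ 0.51562313 -0.13057307  0.10948011]
```

```bash
python3 -m handwheel '[{"x":0,"y":0,"z":-3,"rx":0,"ry":0,"rz":0,"claw":0},{"x":0,"y":0,"z":-6,"rx":0,"ry":0,"rz":0,"claw":0},{"x":0,"y":0,"z":-10,"rx":0,"ry":0,"rz":0,"claw":0},{"x":0,"y":0,"z":-13,"rx":0,"ry":0,"rz":0,"claw":0},{"x":0,"y":0,"z":-13,"rx":0,"ry":0,"rz":0,"claw":0}]';  python3 -c "
from h import *
to(.6103,-.1417,.16,-4.75)"
```

```text
clock: 10.28
ee_pos: [0.4789, 0.096, 0.1624]
eef_rot: [0.358, 3.117, 0.001]
wrist_force: [0.8, -0.5, -3.1]
gripper_width: 0.0456
gripper_force: 62.0
shift cm [-18.18 -20.18   0.29] turn deg [ 0.   0.2 -8.3] tcp [0.4789 0.096  0.1624] t 10.275
```

```bash
python3 -m handwheel '[{"x":-2,"y":-2.2,"z":0,"rx":0,"ry":0,"rz":-1,"claw":0},{"x":-5.4,"y":-6,"z":0,"rx":0,"ry":0,"rz":-2.5,"claw":0},{"x":-9,"y":-10,"z":0,"rx":0,"ry":0,"rz":-4,"claw":0},{"x":-12.6,"y":-14,"z":0,"rx":0,"ry":0,"rz":-6,"claw":0},{"x":-15.3,"y":-17,"z":0,"rx":0,"ry":0,"rz":-8.3,"claw":0}]';  python3 -c "
from h import *
to(.6103,-.1417,.16,-4.75)"
```

```text
clock: 10.9
ee_pos: [0.5886, -0.1062, 0.159]
eef_rot: [-0.131, -3.137, -0.0]
wrist_force: [0.2, 1.2, -1.8]
gripper_width: 0.0456
gripper_force: 62.0
shift cm [-2.46 -3.35 -0.1 ] turn deg [ 0.  -0.1 -0. ] tcp [ 0.5886 -0.1062  0.159 ] t 10.9
```

```bash
python3 -m handwheel '[{"x":-1.5,"y":-2,"z":0,"rx":0,"ry":0,"rz":0,"claw":0},{"x":-2.4,"y":-3.3,"z":1,"rx":0,"ry":0,"rz":0,"claw":0},{"x":-2.4,"y":-3.3,"z":4,"rx":0,"ry":0,"rz":0,"claw":0},{"x":-2.4,"y":-3.3,"z":7.5,"rx":0,"ry":0,"rz":0,"claw":0},{"x":-2.4,"y":-3.3,"z":7.5,"rx":0,"ry":0,"rz":0,"claw":0}]';  python3 -c "
from h import *
to(.6103,-.1417,.044,-4.75)"
```

```text
clock: 11.52
ee_pos: [0.6074, -0.1381, 0.0825]
eef_rot: [-0.131, -3.134, -0.003]
wrist_force: [0.5, -0.5, -0.4]
gripper_width: 0.0456
gripper_force: 61.9
shift cm [-0.34 -0.34  3.85] turn deg [ 0.1 -0.3 -0. ] tcp [ 0.6074 -0.1381  0.0825] t 11.525
```

```bash
python3 -m handwheel '[{"x":-0.3,"y":-0.3,"z":0.4,"rx":0,"ry":0,"rz":0,"claw":0},{"x":-0.3,"y":-0.3,"z":1.2,"rx":0,"ry":0,"rz":0,"claw":0},{"x":-0.3,"y":-0.3,"z":2,"rx":0,"ry":0,"rz":0,"claw":0},{"x":-0.3,"y":-0.3,"z":2.8,"rx":0,"ry":0,"rz":0,"claw":0},{"x":-0.3,"y":-0.3,"z":3.1,"rx":0,"ry":0,"rz":0,"claw":0}]';  python3 -c "
from h import *
to(.6103,-.1417,.0434,-4.75)"
```

```text
clock: 12.15
ee_pos: [0.612, -0.1423, 0.0538]
eef_rot: [-0.132, -3.138, -0.0]
wrist_force: [0.1, -0.4, -1.5]
gripper_width: 0.0451
gripper_force: 61.9
shift cm [0.17 0.05 1.04] turn deg [ 0. -0. -0.] tcp [ 0.612  -0.1423  0.0538] t 12.15
```

```bash
python3 -m handwheel '[{"x":0.1,"y":0,"z":0.4,"rx":0,"ry":0,"rz":0,"claw":0},{"x":0.1,"y":0,"z":0.8,"rx":0,"ry":0,"rz":0,"claw":0},{"x":0.1,"y":0,"z":0.9,"rx":0,"ry":0,"rz":0,"claw":0},{"x":0.1,"y":0,"z":0.9,"rx":0,"ry":0,"rz":0,"claw":0}]'
```

```text
clock: 12.65
ee_pos: [0.6112, -0.1423, 0.0455]
eef_rot: [0.131, 3.139, -0.0]
wrist_force: [-0.2, -0.6, -1.4]
gripper_width: 0.0454
gripper_force: 61.9
```

```bash
python3 -m handwheel '[{"x":0,"y":0,"z":0.1,"rx":0,"ry":0,"rz":0,"claw":0},{"x":0,"y":0,"z":0.15,"rx":0,"ry":0,"rz":0,"claw":0},{"x":0,"y":0,"z":0.15,"rx":0,"ry":0,"rz":0,"claw":0}]'
```

```text
clock: 13.02
ee_pos: [0.6112, -0.1423, 0.0439]
eef_rot: [0.132, 3.139, -0.0]
wrist_force: [0.1, 0.1, -0.7]
gripper_width: 0.045
gripper_force: 61.9
```

```bash
python3 -m handwheel '[{"x":0,"y":0,"z":0.08,"rx":0,"ry":0,"rz":0,"claw":0},{"x":0,"y":0,"z":0.08,"rx":0,"ry":0,"rz":0,"claw":0}]'; python3 -m handwheel '[{"x":0,"y":0,"z":0,"rx":0,"ry":0,"rz":0,"claw":0.5},{"x":0,"y":0,"z":0,"rx":0,"ry":0,"rz":0,"claw":0.8},{"x":0,"y":0,"z":0,"rx":0,"ry":0,"rz":0,"claw":1},{"x":0,"y":0,"z":0,"rx":0,"ry":0,"rz":0,"claw":1}]';python3 -m handwheel '[{"x":0,"y":0,"z":-4,"rx":0,"ry":0,"rz":0,"claw":1},{"x":0,"y":0,"z":-8,"rx":0,"ry":0,"rz":0,"claw":1},{"x":0,"y":0,"z":-12,"rx":0,"ry":0,"rz":0,"claw":1},{"x":0,"y":0,"z":-12,"rx":0,"ry":0,"rz":0,"claw":1}]'; python3 -c "
from h import *
to(.5845,.0892,.16,-4.75)"
```

```text
clock: 13.28
ee_pos: [0.6113, -0.1423, 0.0435]
eef_rot: [0.131, 3.138, -0.0]
wrist_force: [-2.2, 1.2, 3.8]
gripper_width: 0.0456
gripper_force: 62.5
clock: 13.78
ee_pos: [0.6112, -0.1423, 0.043]
eef_rot: [-0.132, -3.139, 0.0]
wrist_force: [0.5, 1.3, 0.2]
gripper_width: 0.0851
gripper_force: 0.0
clock: 14.28
ee_pos: [0.6126, -0.1428, 0.166]
eef_rot: [0.131, 3.134, -0.002]
wrist_force: [-0.1, -0.2, -0.4]
gripper_width: 0.0849
gripper_force: 0.0
shift cm [ 4.74 22.89  0.55] turn deg [-0.1  0.3 -0. ] tcp [ 0.6126 -0.1428  0.166 ] t 14.275
```

Now the small bottle.

```bash
python3 -m handwheel '[{"x":1.2,"y":6,"z":0,"rx":0,"ry":0,"rz":0,"claw":1},{"x":2.4,"y":12,"z":0,"rx":0,"ry":0,"rz":0,"claw":1},{"x":3.6,"y":18,"z":0,"rx":0,"ry":0,"rz":0,"claw":1},{"x":4.7,"y":22.9,"z":0,"rx":0,"ry":0,"rz":0,"claw":1},{"x":4.7,"y":22.9,"z":0,"rx":0,"ry":0,"rz":0,"claw":1}]'; python3 -c "
from h import *
to(.5845,.0892,.025,-4.75)
s=snap('scene');W=world(s);p=s['pixels'][...,::-1]
cv2.imwrite('pics/s3.png',cv2.resize(p[130:290,180:480],(800,427),interpolation=cv2.INTER_CUBIC))"
```

```text
clock: 14.9
ee_pos: [0.5824, 0.0928, 0.1623]
eef_rot: [-0.125, -3.138, -0.001]
wrist_force: [-0.0, -0.3, 0.3]
gripper_width: 0.0856
gripper_force: 0.0
shift cm [-0.25 -0.35 13.73] turn deg [ 0.  -0.1  0.2] tcp [0.5824 0.0928 0.1623] t 14.9
```

View pics/s3.png

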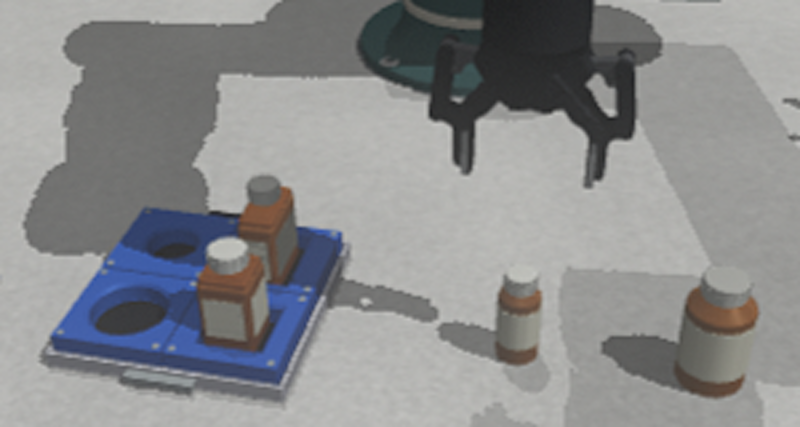

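Square and oblong stand in their pockets (cap at (228,258) and (263,190)); small bottle at (518,315) below the open fingers. Grasp it.

```bash
python3 -m handwheel '[{"x":-0.2,"y":-0.2,"z":4,"rx":0,"ry":0,"rz":0,"claw":1},{"x":-0.2,"y":-0.2,"z":8,"rx":0,"ry":0,"rz":0,"claw":1},{"x":-0.2,"y":-0.2,"z":11,"rx":0,"ry":0,"rz":0,"claw":1},{"x":-0.2,"y":-0.2,"z":13.5,"rx":0,"ry":0,"rz":0,"claw":1},{"x":-0.2,"y":-0.2,"z":13.5,"rx":0,"ry":0,"rz":0,"claw":0.5}]'; python3 -m handwheel '[{"x":0,"y":0,"z":0,"rx":0,"ry":0,"rz":0,"claw":0.3},{"x":0,"y":0,"z":0,"rx":0,"ry":0,"rz":0,"claw":0},{"x":0,"y":0,"z":0,"rx":0,"ry":0,"rz":0,"claw":0},{"x":0,"y":0,"z":0,"rx":0,"ry":0,"rz":0,"claw":0}]'
```

```text
clock: 15.58
ee_pos: [0.5842, 0.0865, 0.0263]
eef_rot: [-0.134, -3.135, 0.001]
wrist_force: [0.6, 0.7, 0.7]
gripper_width: 0.0701
gripper_force: 0.0
clock: 16.08
ee_pos: [0.5862, 0.0874, 0.0295]
eef_rot: [0.132, 3.137, -0.001]
wrist_force: [-0.9, -1.4, 5.2]
gripper_width: 0.0344
gripper_force: 59.7
```

```bash
python3 -m handwheel '[{"x":0,"y":0,"z":-3,"rx":0,"ry":0,"rz":0,"claw":0},{"x":0,"y":0,"z":-6,"rx":0,"ry":0,"rz":0,"claw":0},{"x":0,"y":0,"z":-10,"rx":0,"ry":0,"rz":0,"claw":0},{"x":0,"y":0,"z":-14,"rx":0,"ry":0,"rz":0,"claw":0},{"x":0,"y":0,"z":-14,"rx":0,"ry":0,"rz":0,"claw":0}]';  python3 -c "
from h import *
to(.5057,-.2303,.165,-4.75)"
```

```text
clock: 16.7
ee_pos: [0.587, 0.0877, 0.1718]
eef_rot: [0.131, 3.133, 0.0]
wrist_force: [0.5, -0.2, -1.1]
gripper_width: 0.0347
gripper_force: 60.0
shift cm [  5.45 -32.36   0.63] turn deg [ 0.   0.4 -0. ] tcp [0.587  0.0877 0.1718] t 16.7
```

```bash
python3 -m handwheel '[{"x":0.5,"y":-3,"z":0,"rx":0,"ry":0,"rz":0,"claw":0},{"x":1.3,"y":-8,"z":0,"rx":0,"ry":0,"rz":0,"claw":0},{"x":2.2,"y":-13,"z":0,"rx":0,"ry":0,"rz":0,"claw":0},{"x":3,"y":-18,"z":0,"rx":0,"ry":0,"rz":0,"claw":0},{"x":3.9,"y":-23,"z":0,"rx":0,"ry":0,"rz":0,"claw":0}]';  python3 -m handwheel '[{"x":0.8,"y":-4,"z":0,"rx":0,"ry":0,"rz":0,"claw":0},{"x":1.4,"y":-8,"z":0,"rx":0,"ry":0,"rz":0,"claw":0},{"x":1.5,"y":-9.3,"z":0,"rx":0,"ry":0,"rz":0,"claw":0},{"x":1.5,"y":-9.3,"z":0,"rx":0,"ry":0,"rz":0,"claw":0}]'; python3 -c "
from h import *
to(.5057,-.2303,.08,-4.75)"
```

```text
clock: 17.32
ee_pos: [0.5265, -0.1397, 0.1679]
eef_rot: [-0.131, -3.139, 0.0]
wrist_force: [0.7, 0.1, -0.8]
gripper_width: 0.0346
gripper_force: 60.0
clock: 17.82
ee_pos: [0.5043, -0.2299, 0.1678]
eef_rot: [-0.133, -3.138, -0.001]
wrist_force: [0.4, 0.3, -0.8]
gripper_width: 0.0344
gripper_force: 60.0
shift cm [-0.14 -0.03  8.78] turn deg [ 0.  -0.  -0.1] tcp [ 0.5043 -0.2299  0.1678] t 17.825
```

```bash
python3 -m handwheel '[{"x":-0.1,"y":0,"z":2,"rx":0,"ry":0,"rz":0,"claw":0},{"x":-0.1,"y":0,"z":5,"rx":0,"ry":0,"rz":0,"claw":0},{"x":-0.1,"y":0,"z":8,"rx":0,"ry":0,"rz":0,"claw":0},{"x":-0.1,"y":0,"z":8.8,"rx":0,"ry":0,"rz":0,"claw":0},{"x":-0.1,"y":0,"z":8.8,"rx":0,"ry":0,"rz":0,"claw":0}]'; python3 -c "
from h import *
to(.5057,-.2303,.0415,-4.75)
s=snap('scene');p=s['pixels'][...,::-1]
cv2.imwrite('pics/s4.png',cv2.resize(p[180:290,180:320],None,fx=5,fy=5,interpolation=cv2.INTER_CUBIC))"
```

```text
clock: 18.45
ee_pos: [0.5057, -0.2291, 0.0804]
eef_rot: [-0.13, -3.139, -0.0]
wrist_force: [0.6, 0.7, -0.2]
gripper_width: 0.0344
gripper_force: 60.0
shift cm [-0.01 -0.12  3.89] turn deg [ 0. -0.  0.] tcp [ 0.5057 -0.2291  0.0804] t 18.45
```

View pics/s4.png

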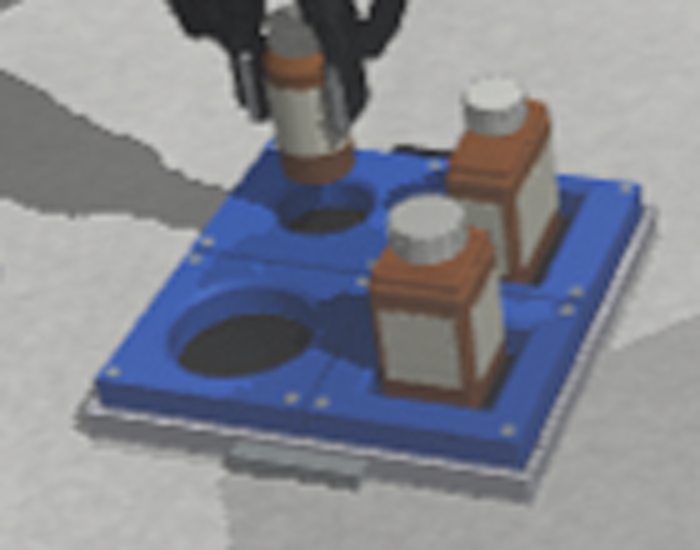

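The small bottle hangs over its pocket at (320,205); the other two sit well in. Lowering.

```bash
python3 -m handwheel '[{"x":0,"y":0,"z":0.8,"rx":0,"ry":0,"rz":0,"claw":0},{"x":0,"y":0,"z":1.6,"rx":0,"ry":0,"rz":0,"claw":0},{"x":0,"y":0,"z":2.4,"rx":0,"ry":0,"rz":0,"claw":0},{"x":0,"y":0,"z":3,"rx":0,"ry":0,"rz":0,"claw":0},{"x":0,"y":0,"z":3,"rx":0,"ry":0,"rz":0,"claw":0}]'; python3 -m handwheel '[{"x":0,"y":0,"z":0.3,"rx":0,"ry":0,"rz":0,"claw":0},{"x":0,"y":0,"z":0.6,"rx":0,"ry":0,"rz":0,"claw":0},{"x":0,"y":0,"z":0.7,"rx":0,"ry":0,"rz":0,"claw":0},{"x":0,"y":0,"z":0.7,"rx":0,"ry":0,"rz":0,"claw":0}]'
```

```text
clock: 19.12
ee_pos: [0.5053, -0.2296, 0.0496]
eef_rot: [-0.132, -3.138, -0.001]
wrist_force: [0.0, -0.5, -1.0]
gripper_width: 0.0346
gripper_force: 60.0
clock: 19.62
ee_pos: [0.5055, -0.2298, 0.0431]
eef_rot: [-0.132, -3.139, -0.0]
wrist_force: [0.3, 0.2, 0.3]
gripper_width: 0.0344
gripper_force: 60.0
```

```bash
python3 -m handwheel '[{"x":0,"y":0,"z":0.1,"rx":0,"ry":0,"rz":0,"claw":0},{"x":0,"y":0,"z":0.15,"rx":0,"ry":0,"rz":0,"claw":0},{"x":0,"y":0,"z":0.15,"rx":0,"ry":0,"rz":0,"claw":0}]'
```

```text
clock: 20.0
ee_pos: [0.5055, -0.2298, 0.0416]
eef_rot: [-0.132, -3.139, -0.0]
wrist_force: [0.6, -0.1, -0.2]
gripper_width: 0.0343
gripper_force: 60.0
```

```bash
python3 -m handwheel '[{"x":0,"y":0,"z":0.08,"rx":0,"ry":0,"rz":0,"claw":0},{"x":0,"y":0,"z":0.08,"rx":0,"ry":0,"rz":0,"claw":0}]'
```

```text
clock: 20.25
ee_pos: [0.5057, -0.2298, 0.0415]
eef_rot: [0.131, 3.138, -0.0]
wrist_force: [-2.8, 2.7, 10.2]
gripper_width: 0.0343
gripper_force: 61.2
```

Contact; release and go for the large bottle.

```bash
python3 -m handwheel '[{"x":0,"y":0,"z":-0.05,"rx":0,"ry":0,"rz":0,"claw":0.5},{"x":0,"y":0,"z":-0.05,"rx":0,"ry":0,"rz":0,"claw":0.8},{"x":0,"y":0,"z":-0.05,"rx":0,"ry":0,"rz":0,"claw":1},{"x":0,"y":0,"z":-0.05,"rx":0,"ry":0,"rz":0,"claw":1}]';python3 -m handwheel '[{"x":0,"y":0,"z":-4,"rx":0,"ry":0,"rz":0,"claw":1},{"x":0,"y":0,"z":-8,"rx":0,"ry":0,"rz":0,"claw":1},{"x":0,"y":0,"z":-12,"rx":0,"ry":0,"rz":0,"claw":1},{"x":0,"y":0,"z":-14,"rx":0,"ry":0,"rz":0,"claw":1},{"x":0,"y":0,"z":-14,"rx":0,"ry":0,"rz":0,"claw":1}]'; python3 -c "
from h import *
to(.591,.2462,.16,-4.75)"
```

```text
clock: 20.75
ee_pos: [0.5055, -0.2298, 0.0413]
eef_rot: [-0.132, -3.139, -0.0]
wrist_force: [0.1, 0.6, 0.5]
gripper_width: 0.0852
gripper_force: 0.0
clock: 21.38
ee_pos: [0.5061, -0.2301, 0.1824]
eef_rot: [0.131, 3.137, -0.002]
wrist_force: [-0.8, 0.1, -0.2]
gripper_width: 0.0852
gripper_force: 0.0
shift cm [-4.47 48.18  2.19] turn deg [-0.1  0.1 -0. ] tcp [ 0.5061 -0.2301  0.1824] t 21.375
```

```bash
python3 -m handwheel '[{"x":-0.5,"y":6,"z":0,"rx":0,"ry":0,"rz":0,"claw":1},{"x":-1.1,"y":12,"z":0,"rx":0,"ry":0,"rz":0,"claw":1},{"x":-1.7,"y":18,"z":0,"rx":0,"ry":0,"rz":0,"claw":1},{"x":-2.2,"y":24,"z":0,"rx":0,"ry":0,"rz":0,"claw":1},{"x":-2.8,"y":30,"z":0,"rx":0,"ry":0,"rz":0,"claw":1}]'; python3 -m handwheel '[{"x":-0.6,"y":6,"z":0,"rx":0,"ry":0,"rz":0,"claw":1},{"x":-1.1,"y":12,"z":1,"rx":0,"ry":0,"rz":0,"claw":1},{"x":-1.7,"y":18,"z":2.2,"rx":0,"ry":0,"rz":0,"claw":1},{"x":-1.7,"y":18,"z":2.2,"rx":0,"ry":0,"rz":0,"claw":1},{"x":-1.7,"y":18,"z":2.2,"rx":0,"ry":0,"rz":0,"claw":1}]'; python3 -c "
from h import *
to(.591,.2462,.035,-4.75)"
```

```text
clock: 22.0
ee_pos: [0.5582, 0.0688, 0.1801]
eef_rot: [-0.132, -3.138, 0.0]
wrist_force: [0.4, 0.5, 0.6]
gripper_width: 0.0853
gripper_force: 0.0
clock: 22.62
ee_pos: [0.5901, 0.2446, 0.1582]
eef_rot: [-0.131, -3.137, 0.001]
wrist_force: [-0.3, -1.3, -0.1]
gripper_width: 0.0856
gripper_force: 0.0
shift cm [-0.1   0.18 12.32] turn deg [-0.  -0.1 -0. ] tcp [0.5901 0.2446 0.1582] t 22.625
```

```bash
python3 -m handwheel '[{"x":-0.1,"y":0.1,"z":3,"rx":0,"ry":0,"rz":0,"claw":1},{"x":-0.1,"y":0.1,"z":6,"rx":0,"ry":0,"rz":0,"claw":1},{"x":-0.1,"y":0.1,"z":9,"rx":0,"ry":0,"rz":0,"claw":1},{"x":-0.1,"y":0.1,"z":12.3,"rx":0,"ry":0,"rz":0,"claw":1},{"x":-0.1,"y":0.1,"z":12.3,"rx":0,"ry":0,"rz":0,"claw":1}]'; python3 -m handwheel '[{"x":0,"y":0,"z":0,"rx":0,"ry":0,"rz":0,"claw":0.6},{"x":0,"y":0,"z":0,"rx":0,"ry":0,"rz":0,"claw":0.3},{"x":0,"y":0,"z":0,"rx":0,"ry":0,"rz":0,"claw":0},{"x":0,"y":0,"z":0,"rx":0,"ry":0,"rz":0,"claw":0},{"x":0,"y":0,"z":0,"rx":0,"ry":0,"rz":0,"claw":0}]'
```

```text
clock: 23.25
ee_pos: [0.5902, 0.2439, 0.0347]
eef_rot: [-0.134, -3.135, 0.002]
wrist_force: [0.3, -0.3, 0.5]
gripper_width: 0.0852
gripper_force: 0.0
clock: 23.88
ee_pos: [0.5926, 0.2457, 0.0384]
eef_rot: [0.132, 3.136, 0.001]
wrist_force: [-1.4, -1.2, 11.2]
gripper_width: 0.0549
gripper_force: 63.2
```

```bash
python3 -m handwheel '[{"x":0,"y":0,"z":-3,"rx":0,"ry":0,"rz":0,"claw":0},{"x":0,"y":0,"z":-6,"rx":0,"ry":0,"rz":0,"claw":0},{"x":0,"y":0,"z":-10,"rx":0,"ry":0,"rz":0,"claw":0},{"x":0,"y":0,"z":-14,"rx":0,"ry":0,"rz":0,"claw":0},{"x":0,"y":0,"z":-14,"rx":0,"ry":0,"rz":0,"claw":0}]';  python3 -c "
from h import *
to(.6023,-.2384,.175,-4.75)"
```

```text
clock: 24.5
ee_pos: [0.5931, 0.2461, 0.1803]
eef_rot: [0.131, 3.133, 0.003]
wrist_force: [0.0, -0.6, -2.9]
gripper_width: 0.0547
gripper_force: 64.0
shift cm [ -4.97 -48.2    0.46] turn deg [ 0.1  0.3 -0. ] tcp [0.5931 0.2461 0.1803] t 24.5
```

```bash
python3 -m handwheel '[{"x":-0.3,"y":-3,"z":0,"rx":0,"ry":0,"rz":0,"claw":0},{"x":-0.8,"y":-8,"z":0,"rx":0,"ry":0,"rz":0,"claw":0},{"x":-1.3,"y":-13,"z":0,"rx":0,"ry":0,"rz":0,"claw":0},{"x":-1.9,"y":-18,"z":0,"rx":0,"ry":0,"rz":0,"claw":0},{"x":-2.4,"y":-23,"z":0,"rx":0,"ry":0,"rz":0,"claw":0}]';  python3 -m handwheel '[{"x":-0.5,"y":-5,"z":0,"rx":0,"ry":0,"rz":0,"claw":0},{"x":-1,"y":-10,"z":0,"rx":0,"ry":0,"rz":0,"claw":0},{"x":-1.6,"y":-15,"z":0,"rx":0,"ry":0,"rz":0,"claw":0},{"x":-2.1,"y":-20,"z":0,"rx":0,"ry":0,"rz":0,"claw":0},{"x":-2.5,"y":-24,"z":0,"rx":0,"ry":0,"rz":0,"claw":0}]'; python3 -m handwheel '[{"x":-0.1,"y":-1.2,"z":0,"rx":0,"ry":0,"rz":0,"claw":0},{"x":-0.1,"y":-1.2,"z":0,"rx":0,"ry":0,"rz":0,"claw":0}]'; python3 -c "
from h import *
to(.6023,-.2384,.09,-4.75)"
```

```text
clock: 25.12
ee_pos: [0.5958, 0.0129, 0.176]
eef_rot: [-0.131, -3.138, 0.0]
wrist_force: [0.2, -1.2, -2.3]
gripper_width: 0.0542
gripper_force: 63.9
clock: 25.75
ee_pos: [0.6006, -0.2287, 0.1759]
eef_rot: [-0.133, -3.138, -0.0]
wrist_force: [-0.0, 0.2, -1.6]
gripper_width: 0.0545
gripper_force: 63.9
clock: 26.0
ee_pos: [0.6008, -0.2389, 0.1759]
eef_rot: [-0.133, -3.138, -0.001]
wrist_force: [0.4, 0.3, -1.7]
gripper_width: 0.0548
gripper_force: 64.0
shift cm [-0.15  0.06  8.59] turn deg [ 0.  -0.  -0.1] tcp [ 0.6008 -0.2389  0.1759] t 26.0
```

```bash
python3 -m handwheel '[{"x":-0.1,"y":0.1,"z":2,"rx":0,"ry":0,"rz":0,"claw":0},{"x":-0.1,"y":0.1,"z":5,"rx":0,"ry":0,"rz":0,"claw":0},{"x":-0.1,"y":0.1,"z":8,"rx":0,"ry":0,"rz":0,"claw":0},{"x":-0.1,"y":0.1,"z":8.6,"rx":0,"ry":0,"rz":0,"claw":0},{"x":-0.1,"y":0.1,"z":8.6,"rx":0,"ry":0,"rz":0,"claw":0}]'; python3 -c "
from h import *
to(.6023,-.2384,.05,-4.75)
s=snap('scene');p=s['pixels'][...,::-1]
cv2.imwrite('pics/s5.png',cv2.resize(p[180:290,180:320],None,fx=5,fy=5,interpolation=cv2.INTER_CUBIC))"
```

```text
clock: 26.62
ee_pos: [0.6024, -0.2371, 0.091]
eef_rot: [0.13, 3.139, -0.0]
wrist_force: [0.4, 0.3, -0.5]
gripper_width: 0.0544
gripper_force: 64.0
shift cm [-0.   -0.13  4.1 ] turn deg [-0.  0.  0.] tcp [ 0.6024 -0.2371  0.091 ] t 26.625
```

View pics/s5.png

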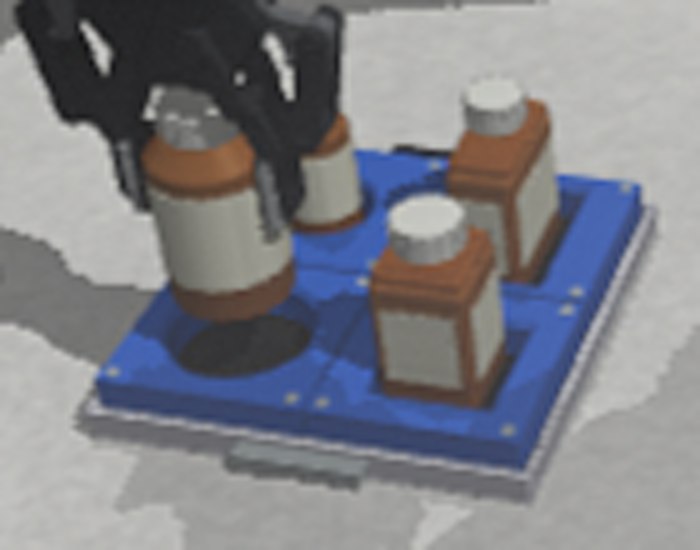

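The large bottle (235,310) hangs over its round pocket (240,345); the small one stands in its nest. Lowering.

```bash
python3 -m handwheel '[{"x":0,"y":-0.1,"z":0.8,"rx":0,"ry":0,"rz":0,"claw":0},{"x":0,"y":-0.1,"z":1.6,"rx":0,"ry":0,"rz":0,"claw":0},{"x":0,"y":-0.1,"z":2.4,"rx":0,"ry":0,"rz":0,"claw":0},{"x":0,"y":-0.1,"z":3,"rx":0,"ry":0,"rz":0,"claw":0},{"x":0,"y":-0.1,"z":3,"rx":0,"ry":0,"rz":0,"claw":0}]'; python3 -m handwheel '[{"x":0,"y":0,"z":0.3,"rx":0,"ry":0,"rz":0,"claw":0},{"x":0,"y":0,"z":0.6,"rx":0,"ry":0,"rz":0,"claw":0},{"x":0,"y":0,"z":0.8,"rx":0,"ry":0,"rz":0,"claw":0},{"x":0,"y":0,"z":0.8,"rx":0,"ry":0,"rz":0,"claw":0}]'
```

```text
clock: 27.3
ee_pos: [0.6018, -0.2388, 0.0597]
eef_rot: [-0.132, -3.138, -0.001]
wrist_force: [1.1, -1.1, -1.0]
gripper_width: 0.0549
gripper_force: 64.0
clock: 27.8
ee_pos: [0.602, -0.2389, 0.0522]
eef_rot: [-0.132, -3.139, -0.0]
wrist_force: [-0.6, -0.0, -1.2]
gripper_width: 0.0548
gripper_force: 64.0
```

```bash
python3 -m handwheel '[{"x":0,"y":0,"z":0.1,"rx":0,"ry":0,"rz":0,"claw":0},{"x":0,"y":0,"z":0.2,"rx":0,"ry":0,"rz":0,"claw":0},{"x":0,"y":0,"z":0.2,"rx":0,"ry":0,"rz":0,"claw":0}]'
```

```text
clock: 28.18
ee_pos: [0.6021, -0.2389, 0.0505]
eef_rot: [0.131, 3.139, -0.0]
wrist_force: [-0.8, 0.3, 1.9]
gripper_width: 0.0547
gripper_force: 64.2
```

```bash
python3 -m handwheel '[{"x":0,"y":0,"z":0.08,"rx":0,"ry":0,"rz":0,"claw":0},{"x":0,"y":0,"z":0.08,"rx":0,"ry":0,"rz":0,"claw":0}]'
```

```text
clock: 28.42
ee_pos: [0.6022, -0.2389, 0.0505]
eef_rot: [0.131, 3.138, -0.001]
wrist_force: [-5.2, 1.8, 11.1]
gripper_width: 0.0548
gripper_force: 65.3
```

```bash
python3 -m handwheel '[{"x":0,"y":0,"z":-0.08,"rx":0,"ry":0,"rz":0,"claw":0.6},{"x":0,"y":0,"z":-0.08,"rx":0,"ry":0,"rz":0,"claw":0.8},{"x":0,"y":0,"z":-0.08,"rx":0,"ry":0,"rz":0,"claw":1},{"x":0,"y":0,"z":-0.08,"rx":0,"ry":0,"rz":0,"claw":1}]';python3 -m handwheel '[{"x":0,"y":0,"z":-4,"rx":0,"ry":0,"rz":0,"claw":1},{"x":0,"y":0,"z":-8,"rx":0,"ry":0,"rz":0,"claw":1},{"x":0,"y":0,"z":-12,"rx":0,"ry":0,"rz":0,"claw":1},{"x":0,"y":0,"z":-14,"rx":0,"ry":0,"rz":0,"claw":1},{"x":0,"y":0,"z":-14,"rx":0,"ry":0,"rz":0,"claw":1}]';python3 -m handwheel '[{"x":0,"y":6,"z":0,"rx":0,"ry":0,"rz":0,"claw":1},{"x":0,"y":12,"z":0,"rx":0,"ry":0,"rz":0,"claw":1},{"x":0,"y":18,"z":0,"rx":0,"ry":0,"rz":0,"claw":1},{"x":0,"y":24,"z":0,"rx":0,"ry":0,"rz":0,"claw":1},{"x":0,"y":30,"z":0,"rx":0,"ry":0,"rz":0,"claw":1}]';python3 -m handwheel '[{"x":0,"y":0,"z":0,"rx":0,"ry":0,"rz":0,"claw":1},{"x":0,"y":0,"z":0,"rx":0,"ry":0,"rz":0,"claw":1}]'; python3 -c "
from h import *
s=snap('top');p=s['pixels'][...,::-1];W=world(s)
cv2.imwrite('pics/f.png',cv2.resize(p[180:300,340:460],None,fx=4,fy=4,interpolation=cv2.INTER_CUBIC))
for n,x,y,h in('square',.6103,-.1417,.104),('large',.6023,-.2384,.112),('oblong',.5137,-.1337,.108),('small',.5057,-.2303,.096):
    m=(np.hypot(W[...,0]-x,W[...,1]-y)<.035)&(W[...,2]>h-.006)&(W[...,2]<h+.02);P=W[m]
    print(n,len(P),np.median(P[:,2]).round(4)-h,((P.min(0)+P.max(0))/2)[:2].round(4)-[x,y])
"
```

```text
clock: 28.92
ee_pos: [0.6021, -0.2389, 0.0503]
eef_rot: [-0.132, -3.139, -0.0]
wrist_force: [0.6, 0.2, 0.6]
gripper_width: 0.085
gripper_force: 0.0
clock: 29.55
ee_pos: [0.6027, -0.2392, 0.1916]
eef_rot: [0.131, 3.137, -0.002]
wrist_force: [0.0, 0.3, -1.2]
gripper_width: 0.0852
gripper_force: 0.0
clock: 30.18
ee_pos: [0.6267, 0.062, 0.189]
eef_rot: [-0.132, -3.137, 0.0]
wrist_force: [0.5, -0.4, 0.1]
gripper_width: 0.0856
gripper_force: 0.0
clock: 30.42
ee_pos: [0.6268, 0.06, 0.1893]
eef_rot: [-0.131, -3.138, 0.0]
wrist_force: [0.7, -0.3, -0.5]
gripper_width: 0.0854
gripper_force: 0.0
square 135 -0.0003999999999999976 [-0.0032  0.0018]
large 175 -0.0003999999999999976 [0.0003 0.0029]
oblong 110 -0.0006000000000000033 [0.0017 0.0029]
small 92 -0.0005000000000000004 [-0.0015  0.0037]
```

View pics/f.png

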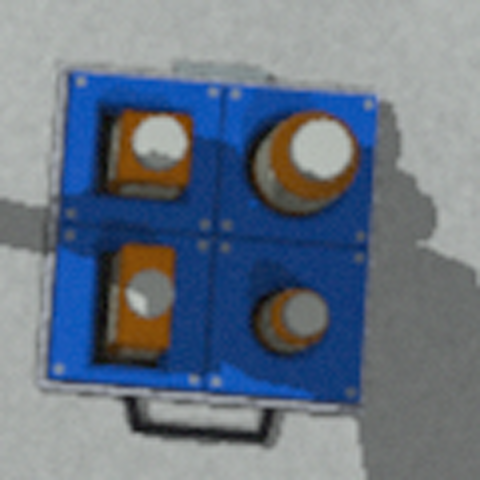

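All four bottles stand in their own pockets, with cap tops within 1 mm of the expected height and centres within 4 mm.

```bash
python3 -c "
from station import ctrl
print(ctrl.close_job())"
```

```text
the job is handed in; nothing more can be done
None
```

All four bottles are in their matching nests, upright and released, and the job was handed in at about 30 s of the 106 s allowed; the final overhead check put each cap height within 1 mm and each centre within 4 mm, but no verdict was returned.

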